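# Put the kidney and the glaze test tile home in the sloping shadow-cut tray

### The job

Put the rubber kidney and the square glaze test tile away in the shadow-cut tray, which slopes down towards the far side of the table: each goes right down to the bottom of the cut-out that has its outline, lying flat in it, and is let go. The eraser is already in its cut-out. Leave the two small jars, paint and amber, where they stand.

Things in the scene. Friction and masses are not known exactly. Their poses are not given: they have to be found in the camera images.
- kidney: rubber kidney (potter's scraper): dark red, rigid, flat bean outline 90 x 44 mm, 6 thick, 25 g, flat on the table. Origin: centre of underside; x across, to the bulging long side (at x = +22); y along the length (+-45); z up. The hollow side (x = -22) touches as if a straight line joined its two lobes, so fingers closing across it stop 44 apart
- test_tile: square glaze test tile, cream with a glazed patch on top, 50 x 50 mm, 8 thick at the edges (9 with the glaze), 45 g, flat on the table. Origin: centre of its underside; x and y parallel to its sides, z up. It fits at any of its four quarter turns
- tray: dark wooden frame 117 (along the slope) x 214 mm with a board, fixed on a stand; it slopes down away from the robot. Origin: middle of the board's upper face, 46 mm above the table; x up the slope, towards the robot; y level, to the robot's right; z out of the slope, leaning 25 degrees from vertical, away from the robot. Rim 8 mm above the board. On the board: pale plywood liner with cut-outs
- liner_face (a point): point 8 mm above the tray's origin: upper face of the liner (104 x 190 mm, 8 thick), axes as tray. The liner is narrower than the frame and is stuck up to 5 mm left or right (along y) of the middle, each time differently; the amount is not reported. No play along x; it does not shift when pushed. Third cut-out, near left: a fixed eraser, 6 mm proud
- kidney_pocket (a point): middle of the bottom of the kidney's cut-out (robot's right), for a liner in mid-frame; the true one is up to 5 mm off along y. Axes as tray. 6 mm deep, 1.5 mm larger all round than the kidney, its ends rounded alike. The kidney fits one way only: its y along this x (up the slope), its bulging side (its x) along this -y (to the robot's left)
- tile_pocket (a point): middle of the bottom of the tile's cut-out (far left as the robot sees it, low on the slope), for a liner in mid-frame; the true one is off along y by the same amount as the kidney's. Axes as tray; 53 x 53 mm, 6 mm deep; the tile's sides lie along x and y
- shared_notch (a point): middle, on the board, of the finger notch between the two cut-outs (25 to 30 mm wide along y). Left and right of both cut-outs are finger notches 8 mm deep (2 below the cut-outs), 26 mm long along x and centred on the cut-out's middle, the outer ones 26 mm wide: fingers holding a part by its left and right sides go down in them
- paint_jar: bystander: small round paint jar with a white lid, 40 mm across, 45 high, loose on the table. Origin: centre of its underside
- glaze_jar: bystander: small round amber jar with a white lid, 43 mm across, 39 high, loose on the table. Origin: centre of its underside
Mind the look-alikes: they are no part of the job. What is meant by the kidney is not turquoise or yellow, and is the smaller of those in its own colour.

How it is judged:
By the outcome, as a careful person would: the job done as asked, in the order asked, and still so for the second after the job is handed in, with the robot touching nothing.
It also fails if it takes over 61 s, if anything falls off the work surface, if the arm or the gripper's body presses on something with over 40 N, if the wrist force passes 120 N, or if a joint passes its speed limit or range.

### The arm

A 6-joint arm with a two-finger parallel gripper is mounted at the origin on a cart in front of the work surface, level with it; the furniture and walls round the work are solid. World frame = base frame: x ahead of the robot, y to its left, z up, the work surface at z = 0. Lengths are in mm, angles in rad, forces in N, time in s.
With the tool pointing down it reaches from about 275 to 750 mm from the base axis. Payload 10.2 kg.
Tool frame: the origin (TCP) lies between the finger pads; the fingertips stand 14 mm ahead of it and the grasp point (between the pads) lies 5 mm behind it (tip_reach is the distance from the TCP to the fingertips, in mm); z points along the fingers, y is the line along which they close (so a half turn about z gives the same grasp; the last joint's range is limited). The gripper opens to 85 mm and grips with 20 to 120 N. Pads are 22 mm wide; open, the fingers measure 114 mm over their backs; the gripper's body (76 mm by 85 mm) begins 54 mm behind the grasp point. The pads swing forward as they close: fully open they stand 13 mm farther back than shut.
Start: joints at [0.948, 0.313, 1.498, -0, 1.331, -0.223], TCP at [204.361, 483.599, 245.294] pointing down, gripper open.
Joint ranges: [-2.94, 2.94], [-0.97, 2.17], [0.19, 2.56], [-1.23, 4.37], [0.02, 3.11], [-2.88, 2.88]. Speed limits (rad/s): [2.39, 2.39, 3.01, 3.14, 3.14, 3.14].

### API

Orientations are given as a unit quaternion [w, x, y, z].
In Python, from rig import * gives the robot as it stands.
- The arm moves only by the tool arm_command, never from a script. Its argument "steps" is a list that holds one entry, the list of rows, each a list of 7 numbers: the opening, from 0 (shut) to 1 (fully open), then the shift along the tool's x, y, z each as a share of 0.05 m, from -1 to 1, then the turn, a rotation vector about the tool's x, y, z each as a share of 0.15 rad, from -1 to 1. A call has 1 to 8 rows; each row shifts and turns the commanded pose from where the row before left it, along the tool's axes as they then stand; what a row does not reach is not made up. A row lasts 1/8 s, in which the tool goes at most 62.5 mm and 10.7 degrees, less where a joint would pass 70% of its speed; a pose out of reach is approached as far as the arm can. A call with a number of a shift or a turn outside -1 to 1 is refused whole. A call with a gripper value outside its range is refused whole. The fingers move at their own pace and stop on an object; "squeeze" is the grip in N (left out, the last holds). Time passes only in rows, so rows that do not move let the fingers close. It gives the time, the measured TCP pose, the force, the opening and the grip force at its end, in the units of the state.
- sense(): the state, without advancing time (a new reading comes with each control period).
- capture(name): name is "scene" or "top" or "wrist"; returns the picture (420x560x3 uint8, red, green, blue); there is no depth.
- get_calibration(name): a dict with "intrinsics" (3x3 intrinsics, pixels), "D" ([k1, k2, p1, p2, k3] as OpenCV has them; the pictures are not rectified), "rvec" (rotation vector, rad) and "tvec" (3), from world to camera coordinates, as OpenCV has them; the wrist camera has in their place "T_tool_cam" (4x4, takes a point from camera to tool coordinates, whose origin is the TCP and whose axes are the flange's). Camera axes: x right, y down, z forward; pixel columns grow to the right and rows downward; lengths in mm; the calibration is good to about 2 mm. A picture is of the moment at which its call begins: read the wrist's pose just before it. get_calibration takes no time and is no camera call.
- finish_job(): hands the job in; it is judged then, once.
The state is a dict: "time_s": time; "joints": joint angles; "dq": joint speeds; "tau": joint torques, N m; "eef_pos": TCP position; "ee_rot": TCP orientation; "force": force on the tool from outside, world axes, zero at the start; "wrist_torque": the same for the moment, N m; "grip_width": opening from 0.0 (shut) to 1.0 (fully open); "grip_force": force on a finger pad.
Only numpy, scipy, OpenCV 4.12 (cv2) and the standard library are available. Lean on these libraries where they do the work, as an engineer would, in place of code of your own. Each camera call takes 0.05 s, during which the arm holds its last target. There are 200 camera calls.

## Working session

There is one attempt and no reset: what is moved stays moved. The work goes in short steps, Python scripts to look and compute and a tool call to move; the robot and the scene stay as the last step left them, time stands still between calls to the robot, and variables do not carry over. Pictures are saved under pics/ and viewed, at most 12 in all, crops included, and the job is handed in when it is done.

Besides the shell and the picture viewer there is one more tool, called by a JSON object that holds its "api" and its "payload", one argument or row to a line. arm_command: Moves the arm, as the interface text tells. Its arguments: {"type":"object","properties":{"steps":{"type":"array"},"squeeze":{"type":"number"}},"required":["steps"]}

```bash
ls; mkdir -p pics; python3 - <<'E'
from rig import *
import cv2
s=sense(); print(s)
for n in("scene","top","wrist"):
    cv2.imwrite(f"pics/{n}0.png",capture(n)[:,:,::-1]); 
    print(n,get_calibration(n))
E
```

```text
pics
{'time_s': 0.0, 'joints': array([ 9.47604469e-01,  3.13447163e-01,  1.49844677e+00, -1.44897854e-05,
        1.33102522e+00, -2.23386062e-01]), 'dq': array([ 0.00022449,  0.00010276,  0.00025454,  0.00063545,  0.00122179,
       -0.00013886]), 'tau': array([-8.83355351e-04, -4.12266290e+01, -2.59744048e+01, -2.22926606e-04,
        4.09379878e-03,  1.11414195e-06]), 'eef_pos': array([204.20897787, 483.38559125, 244.73287705]), 'ee_rot': array([-2.66022894e-04,  1.98572429e-01,  9.80085991e-01, -6.07605782e-04]), 'force': array([-0.82254308,  0.43835542,  0.06657144]), 'wrist_torque': array([ 0.02750158,  0.04582465, -0.02482424]), 'grip_force': 0.0, 'grip_width': 1.0019474697360973}
scene {'intrinsics': array([[538.77038994,   0.        , 274.65519387],
       [  0.        , 538.77038994, 217.07664247],
       [  0.        ,   0.        ,   1.        ]]), 'D': array([-0.05828326,  0.        ,  0.        ,  0.        ,  0.        ]), 'rvec': array([ 1.7951474 , -1.01771796,  0.6647603 ]), 'tvec': array([-323.72587279,  238.68576987, 1298.97765312])}
top {'intrinsics': array([[545
[... 241 characters left out ...]
644, -2.15536041,  0.17662141]), 'tvec': array([ -30.52251224,  559.28825322, 1558.5399022 ])}
wrist {'intrinsics': array([[299.06312294,   0.        , 280.61798191],
       [  0.        , 299.06312294, 206.69682554],
       [  0.        ,   0.        ,   1.        ]]), 'D': array([-0.0406312,  0.       ,  0.       ,  0.       ,  0.       ]), 'T_tool_cam': array([[ 8.53014225e-04, -9.64508621e-01, -2.64049982e-01,
         6.79261253e+01],
       [ 9.99999413e-01,  6.46139428e-04,  8.70315057e-04,
        -1.13334733e-02],
       [-6.68813271e-04, -2.64050569e-01,  9.64508605e-01,
        -1.28255298e+02],
       [ 0.00000000e+00,  0.00000000e+00,  0.00000000e+00,
         1.00000000e+00]])}
```

View pics/top0.png

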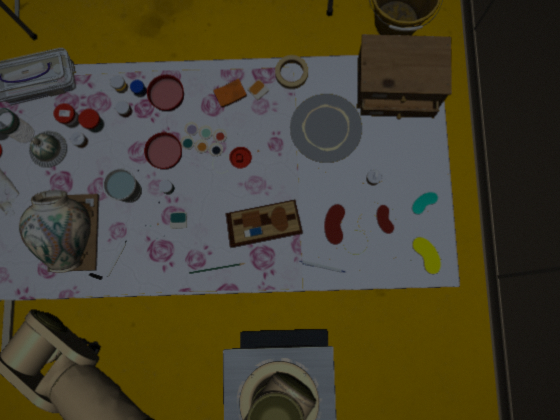

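View pics/wrist0.png

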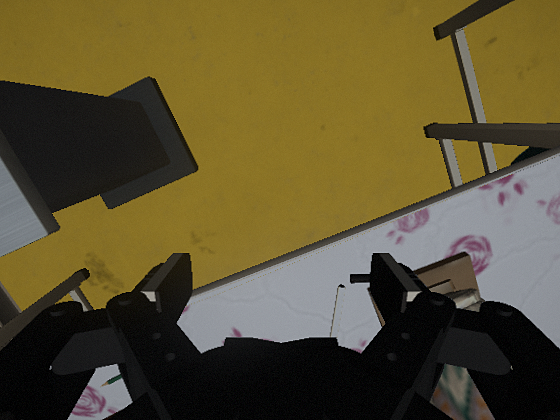

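The top view shows kidney candidates at dark red large (335,224), dark red small (386,219), turquoise (425,203) and yellow (426,255). By the description I choose (386,219). The tile is at (178,218) and the tray at (264,222). I'll check these in an enlarged crop.

```bash
cat > h.py <<'E'
import numpy as np, cv2
from scipy.spatial.transform import Rotation as R
from rig import *
def cam(name,s=None):
    c=get_calibration(name); K,D=c["intrinsics"],c["D"]
    if name=="wrist":
        q=s["ee_rot"]; T=np.eye(4); T[:3,:3]=R.from_quat([q[1],q[2],q[3],q[0]]).as_matrix(); T[:3,3]=s["eef_pos"]
        W=np.linalg.inv(T@c["T_tool_cam"]); return K,D,W[:3,:3],W[:3,3]
    return K,D,R.from_rotvec(c["rvec"]).as_matrix(),c["tvec"]
def toplane(C,px,p0=(0,0,0),n=(0,0,1)):
    K,D,Rm,t=C; u=cv2.undistortPoints(np.array(px,float).reshape(-1,1,2),K,D).reshape(-1,2)
    d=np.c_[u,np.ones(len(u))]@Rm; o=-Rm.T@t; n=np.array(n,float)
    return o+d*((np.array(p0)-o)@n/(d@n))[:,None]
def proj(C,P):
    K,D,Rm,t=C; return cv2.projectPoints(np.array(P,float).reshape(-1,1,3),cv2.Rodrigues(Rm)[0],t,K,D)[0].reshape(-1,2)
def toolRot(s):
    q=s["ee_rot"]; return R.from_quat([q[1],q[2],q[3],q[0]])
E
python3 - <<'E'
from h import *
t=cv2.imread("pics/top0.png"); sc=cv2.imread("pics/scene0.png")
cv2.imwrite("pics/c1.png",cv2.convertScaleAbs(cv2.resize(t[165:265,150:420],None,fx=2.96,fy=2.96,interpolation=3),alpha=1.6))
def blob(m,name,z):
    k,l,st,c=cv2.connectedComponentsWithStats(m.astype(np.uint8))
    for i in range(1,k):
        if st[i,4]>60:
            p=np.argwhere(l==i)[:,::-1].astype(float)
            w=toplane(cam("top"),p,(0,0,z))[:,:2]; C=np.cov(w.T); e,v=np.linalg.eigh(C)
            print(name,c[i],st[i,4],w.mean(0),4*np.sqrt(e),v[:,1], np.degrees(np.arctan2(v[1,1],v[0,1])))
h=cv2.cvtColor(t,cv2.COLOR_BGR2HSV)[...]
b=t.astype(int); red=(b[...,2]>2*b[...,1])&(b[...,2]>45); red[:, :310]=0; red[:195]=0
red[260:]=0
blob(red,"red",6)
gl=(h[...,0]>75)&(h[...,0]<105)&(h[...,1]>110); gl[:200]=0;gl[240:]=0;gl[:,:155]=0;gl[:,200:]=0
blob(gl,"glaze",9)
C=cam("top")
for n,p in dict(kid=(386,219),tile=(178,218),tray=(264,222),jar1=(374,177),jar2=(167,186)).items(): print(n,toplane(C,[p],(0,0,10 if n in("kid","tile") else 42)))
E
```

```text
red [334.01648352 223.6978022 ] 546 [ 505.28960099 -181.9575071 ] [ 53.4028747 125.7955832] [-0.99148523  0.13021917] 172.5177427010546
red [384.20289855 219.12681159] 276 [ 514.28803275 -333.08865995] [38.4123846  89.48508461] [-0.97632562 -0.21630601] -167.50784080608432
glaze [177.64655172 217.19827586] 116 [539.75845545 288.76605519] [29.74206984 46.92795699] [-0.00466965  0.9999891 ] 90.26755228156873
kid [[ 513.85153264 -337.82532443   10.        ]]
tile [[537.10385128 287.46680807  10.        ]]
tray [[511.70132394  26.51518003  42.        ]]
jar1 [[ 636.71452803 -304.55899118   42.        ]]
jar2 [[629.78960242 314.03417716  42.        ]]
```

View pics/c1.png

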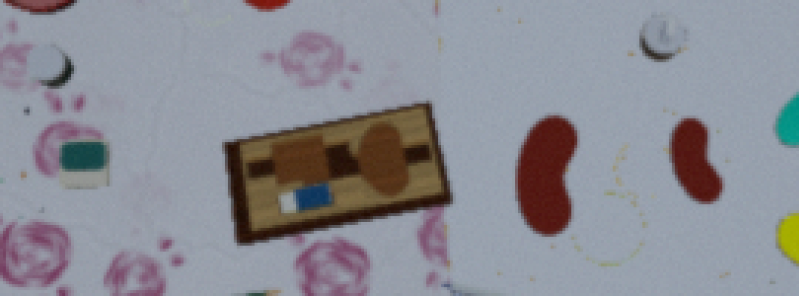

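The crop confirms that the small red kidney at top-image (386,219) measures 89 mm long, with its hollow side to the right. The tile is at (178,218). The tray has the tile cut-out far left, the kidney cut-out right and the eraser near left. I'll estimate the tray's yaw next, then plan the move to a wrist view.

```bash
cat >> h.py <<'E'
from scipy.linalg import logm,expm
def Tm(p,Rm): T=np.eye(4);T[:3,:3]=Rm;T[:3,3]=p;return T
def now():
    s=sense(); return Tm(s["eef_pos"],toolRot(s).as_matrix())
def rowsto(T,n,cur=None):
    "n equal rows (shares) from the present pose to T"
    cur=now() if cur is None else cur
    A=np.linalg.inv(cur)@T
    rv=R.from_matrix(A[:3,:3]).as_rotvec()
    E=Tm((0,0,0),R.from_rotvec(rv/n).as_matrix())
    S=np.zeros((3,3)); Q=np.eye(3)
    for i in range(n): S+=Q; Q=Q@E[:3,:3]
    d=np.linalg.solve(S,A[:3,3])
    return np.round(np.r_[d/50,rv/n/.15],3)
def down(yaw_deg):  # tool y axis at yaw, z down
    y=np.array([np.cos(np.radians(yaw_deg)),np.sin(np.radians(yaw_deg)),0]); z=np.array([0,0,-1.]); return np.c_[np.cross(y,z),y,z]
E
python3 - <<'E'
from h import *
C=cam("top")
cr=np.array([(452,203),(239,241),(225,143),(431,103)])/2.96+[150,165]
P=np.array([toplane(C,[c],(0,0,z))[0] for c,z in zip(cr,(78,78,28.5,28.5))])
print(P.round(1),P.mean(0)); d=P[1]-P[0]; print(np.linalg.norm(d),np.degrees(np.arctan2(d[1],d[0]))); d=P[2]-P[3]; print(np.linalg.norm(d),np.degrees(np.arctan2(d[1],d[0])))
print(toplane(C,[(265.5,223)],(0,0,54)))
print(rowsto(Tm((590,10,260),down(90)),14))
E
```

```text
[[469.2 -85.8  78. ]
 [438.8 121.2  78. ]
 [543.6 140.1  28.5]
 [577.8 -68.8  28.5]] [507.34009469  26.65936251  53.25      ]
209.16787926055508 98.34652908267972
211.67216881308255 99.3029653384762
[[506.7989533   21.51292968  54.        ]]
[-0.687 -0.547 -0.021 -0.    -0.    -0.19 ]
```

{"api": "arm_command", "payload": {
  "steps": [
    [[1,-0.69,-0.55,-0.02,0,0,-0.2],[1,-0.69,-0.55,-0.02,0,0,-0.2],[1,-0.69,-0.55,-0.02,0,0,-0.2],[1,-0.69,-0.55,-0.02,0,0,-0.2],[1,-0.69,-0.55,-0.02,0,0,-0.2],[1,-0.69,-0.55,-0.02,0,0,-0.2],[1,-0.69,-0.55,-0.02,0,0,-0.2],[1,-0.69,-0.55,-0.02,0,0,-0.2]]
  ]
}}

```text
time_s: 1.15
eef_pos: [404.7, 192.3, 253.3]
ee_rot: [-0.0, 0.079, 0.997, 0.0]
force: [0.5, 0.1, 0.0]
grip_width: 0.997
grip_force: 0.0
```

```bash
python3 - <<'E'
from h import *
s=sense();print(s["eef_pos"],s["joints"].round(2),s["time_s"])
print(rowsto(Tm((590,10,260),down(98.8)),6))
E
```

```text
[404.71599552 192.31820601 253.29291168] [ 0.18  0.14  1.7   0.    1.31 -1.23] 1.15
[-0.637 -0.592 -0.022  0.    -0.    -0.347]
```

{"api": "arm_command", "payload": {
  "steps": [
    [[1,-0.64,-0.59,-0.02,0,0,-0.35],[1,-0.64,-0.59,-0.02,0,0,-0.35],[1,-0.64,-0.59,-0.02,0,0,-0.35],[1,-0.64,-0.59,-0.02,0,0,-0.35],[1,-0.64,-0.59,-0.02,0,0,-0.35],[1,-0.64,-0.59,-0.02,0,0,-0.35],[1,0,0,0,0,0,0]]
  ]
}}

```text
time_s: 2.02
eef_pos: [591.3, 10.1, 258.0]
ee_rot: [-0.001, -0.077, 0.997, 0.0]
force: [-0.6, 0.2, 0.4]
grip_width: 0.999
grip_force: 0.0
```

```bash
python3 - <<'E'
from h import *
s=sense();print(s["eef_pos"],s["ee_rot"],s["joints"].round(2),s["time_s"])
np.save("s1.npy",np.r_[s["eef_pos"],s["ee_rot"]])
im=capture("wrist"); cv2.imwrite("pics/w1.png",im[:,:,::-1])
C=cam("wrist",s)
print(proj(C,[(507,22,54)]))
cv2.imwrite("pics/w1c.png",cv2.convertScaleAbs(cv2.resize(im[60:270,150:430,::-1],None,fx=2.8,fy=2.8,interpolation=3),alpha=1.6))
E
```

```text
[591.30723168  10.13560567 258.04734806] [-6.52473282e-04 -7.65477448e-02  9.97065701e-01  6.44792545e-05] [-0.18  0.45  1.26 -0.    1.43 -1.9 ] 2.025
[[302.94824762 111.95409835]]
```

View pics/w1c.png

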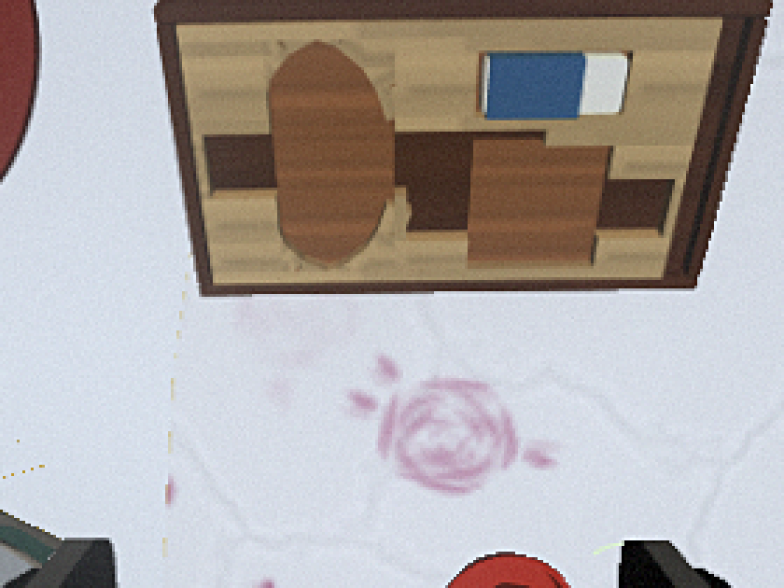

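The wrist view shows the liner corners in the crop at (177,24), (722,17), (664,279) and (213,286). The kidney cut-out spans about x 268–393, y 40–266, and the tile cut-out about x 468–605, y 137–266. The liner sits towards the robot's right. I'll fit the tray pose from these.

```bash
cat >> h.py <<'E'
def trayR(yaw): # yaw: world direction of tray -y, deg
    l=np.array([np.cos(np.radians(yaw)),np.sin(np.radians(yaw)),0]); f=np.array([l[1],-l[0],0]) # f away from robot
    c,s=np.cos(np.radians(25)),np.sin(np.radians(25))
    z=c*np.array([0,0,1])+s*f; y=-l; x=np.cross(y,z); return np.c_[x,y,z]
E
python3 - <<'E'
from h import *
from scipy.optimize import least_squares
v=np.load("s1.npy"); s=dict(eef_pos=v[:3],ee_rot=v[3:]); C=cam("wrist",s)
f=lambda L:np.array(L,float)/2.8+[150,60]
px=f([(177,24),(722,17),(664,279),(213,286)])
L=np.array([(52,95,8),(52,-95,8),(-52,-95,8),(-52,95,8)],float)
def res(p,free=False): return (proj(C,L@trayR(p[2]).T+[p[0],p[1],46 if len(p)<4 else p[3]])-px).ravel()
for x0 in ([507,22,99],[507,22,99,46]):
    r=least_squares(res,x0); print(r.x.round(2),r.fun.round(2))
p=least_squares(res,[507,22,99]).x
Rt=trayR(p[2]);o=np.array([p[0],p[1],46]);np.save("liner0.npy",p)
def inl(q,z): return ((toplane(C,f(q),o+Rt[:,2]*z,Rt[:,2])-o)@Rt).round(1)
print("kid floor top,bot,left,right",inl([(318,40),(328,266),(271,160),(394,160)],2).tolist())
print("kid face",inl([(318,40),(328,266),(271,160),(394,160)],8).tolist())
print("tile floor t,b,l,r",inl([(540,140),(535,266),(470,190),(604,190)],2).tolist())
print("tile face",inl([(540,140),(535,266),(470,190),(604,190)],8).tolist())
print("notch L: ",inl([(205,136),(205,190),(668,180),(664,235)],0).tolist())
print("rim",inl([(187,24),(200,295),(697,287)],8).tolist())
E
```

```text
[509.07  28.59  99.77] [-0.53  0.66  0.7   0.51 -0.55 -0.73  0.34 -0.74]
[509.11  28.56  99.77  46.42] [-0.65  0.62  0.84  0.47 -0.46 -0.66  0.25 -0.67]
kid floor top,bot,left,right [[44.5, 46.3, 2.0], [-47.9, 46.7, 2.0], [-0.2, 66.8, 2.0], [-1.1, 19.0, 2.0]]
kid face [[46.2, 46.0, 8.0], [-44.3, 46.4, 8.0], [2.4, 66.1, 8.0], [1.6, 19.2, 8.0]]
tile floor t,b,l,r [[6.2, -37.1, 2.0], [-49.4, -41.4, 2.0], [-14.1, -11.4, 2.0], [-14.9, -65.3, 2.0]]
tile face [[8.7, -35.8, 8.0], [-45.9, -40.1, 8.0], [-11.3, -10.6, 8.0], [-12.0, -63.4, 8.0]]
notch L:  [[9.2, 91.6, 0.0], [-13.1, 94.6, 0.0], [-11.8, -91.1, -0.0], [-36.5, -94.6, -0.0]]
rim [[52.5, 90.9, 8.0], [-57.4, 101.7, 8.0], [-57.2, -111.0, 8.0]]
```

```bash
python3 - <<'E'
from h import *
print(rowsto(Tm((575,-325,160),down(102.5)),8))
E
```

```text
[ 0.19  -0.82   0.246  0.001 -0.001 -0.054]
```

{"api": "arm_command", "payload": {
  "steps": [
    [[1,0.19,-0.82,0.25,0,0,-0.05],[1,0.19,-0.82,0.25,0,0,-0.05],[1,0.19,-0.82,0.25,0,0,-0.05],[1,0.19,-0.82,0.25,0,0,-0.05],[1,0.19,-0.82,0.25,0,0,-0.05],[1,0.19,-0.82,0.25,0,0,-0.05],[1,0.19,-0.82,0.25,0,0,-0.05],[1,0.19,-0.82,0.25,0,0,-0.05]]
  ]
}}

```text
time_s: 3.08
eef_pos: [574.4, -324.5, 159.3]
ee_rot: [0.0, -0.108, 0.994, 0.0]
force: [0.5, -0.5, 0.4]
grip_width: 0.998
grip_force: 0.0
```

{"api": "arm_command", "payload": {
  "steps": [
    [[1,0,0,0,0,0,0]]
  ]
}}

```text
time_s: 3.2
eef_pos: [573.5, -325.6, 158.0]
ee_rot: [-0.001, -0.106, 0.994, 0.001]
force: [-0.1, 0.4, -0.0]
grip_width: 1.0
grip_force: 0.0
```

```bash
python3 - <<'E'
from h import *
s=sense();print(s["eef_pos"],s["ee_rot"],s["joints"].round(2),s["time_s"])
im=capture("wrist")[:,:,::-1].copy(); C=cam("wrist",s)
b=im.astype(int); m=((b[...,2]>2*b[...,1])&(b[...,2]>40)).astype(np.uint8)
k,l,st,c=cv2.connectedComponentsWithStats(m)
for i in range(1,k):
    if st[i,4]>500:
        cs,_=cv2.findContours((l==i).astype(np.uint8),0,2)
        w=toplane(C,cs[0].reshape(-1,2),(0,0,6))[:,:2].astype(np.float32)
        r=cv2.minAreaRect(w); print(c[i],st[i],r); box=cv2.boxPoints(r); print(box.round(1).tolist())
cv2.imwrite("pics/w2.png",im)
E
```

```text
[ 573.52704656 -325.63863704  157.98351254] [-8.31895922e-04 -1.06054921e-01  9.94359669e-01  7.14949517e-04] [-0.69  0.68  1.16 -0.    1.31 -2.48] 3.2
[448.05776173 158.36396456] [ 402   95   85  125 6094] ((505.390625, -177.47996520996094), (58.39737319946289, 122.4407730102539), 82.97734832763672)
[[441.1000061035156, -199.0], [562.5999755859375, -213.89999389648438], [569.7000122070312, -156.0], [448.20001220703125, -141.0]]
```

View pics/w2.png

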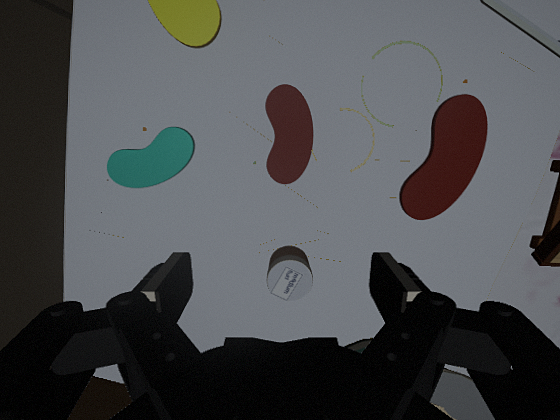

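The wrist view shows the small red kidney at (290,135), with its bulge towards the right of the image (robot's left), as needed. The jar is at (290,275), beyond it.

```bash
python3 - <<'E'
from h import *
s=sense(); im=cv2.imread("pics/w2.png"); C=cam("wrist",s)
b=im.astype(int); m=((b[...,2]>1.6*b[...,1])&(b[...,2]>40)); m[:80]=0;m[190:]=0;m[:,:255]=0;m[:,325:]=0
cs,_=cv2.findContours(m.astype(np.uint8),0,2); q=max(cs,key=cv2.contourArea)
w=toplane(C,q.reshape(-1,2),(0,0,5))[:,:2].astype(np.float32); r=cv2.minAreaRect(w);print(r)
d=r[2] if r[1][0]<r[1][1] else r[2]+90
print("short axis dir",d)
for h in (100,4): print(rowsto(Tm((*r[0],h),down(d)),6))
print("jar",toplane(C,[(290,275)],(0,0,39)))
E
```

```text
((515.428466796875, -327.70989990234375), (88.24124145507812, 42.05657196044922), 12.62368106842041)
short axis dir 102.62368106842041
[ 0.194  0.03   0.196  0.001 -0.001 -0.007]
[ 0.194  0.03   0.516  0.001 -0.001 -0.007]
jar [[ 635.95705418 -300.83132246   39.        ]]
```

{"api": "arm_command", "payload": {
  "steps": [
    [[0.7,0.29,0.045,0.3,0,0,0],[0.7,0.29,0.045,0.4,0,0,0],[0.7,0.29,0.045,0.5,0,0,0],[0.7,0.29,0.045,0.5,0,0,0],[0.7,0,0,0.5,0,0,0],[0.7,0,0,0.36,0,0,0],[0.7,0,0,0,0,0,0]]
  ]
}}

```text
time_s: 4.12
eef_pos: [516.0, -326.8, 30.7]
ee_rot: [-0.001, -0.108, 0.994, 0.001]
force: [-0.6, 0.4, 0.8]
grip_width: 0.702
grip_force: 0.0
```

```bash
python3 - <<'E'
from h import *
s=sense();print(s["eef_pos"],s["grip_width"])
print(rowsto(Tm((515.4,-327.7,16),down(102.6)),1))
E
```

```text
[ 516.03498824 -326.79202353   30.73923193] 0.7020797234407694
[ 0.016 -0.015  0.295  0.01  -0.006 -0.025]
```

{"api": "arm_command", "payload": {
  "steps": [
    [[0.6,0,0,0.2,0,0,0],[0.6,0,0,0.09,0,0,0],[0.6,0,0,0,0,0,0],[0.4,0,0,0,0,0,0],[0.4,0,0,0,0,0,0],[0.4,0,0,0,0,0,0]]
  ],
  "squeeze": 30
}}

```text
time_s: 4.88
eef_pos: [516.4, -328.5, 17.7]
ee_rot: [0.0, -0.107, 0.994, -0.001]
force: [-0.2, -0.0, 5.5]
grip_width: 0.457
grip_force: 27.8
```

```bash
python3 - <<'E'
from h import *
import rig
print([n for n in dir(rig) if not n.startswith('_')])
s=sense();print(s)
im=capture("wrist")[:,:,::-1]
cv2.imwrite("pics/w3.png",cv2.convertScaleAbs(cv2.resize(im[170:380,140:420],None,fx=2.8,fy=2.8,interpolation=3),alpha=1.8))
E
```

```text
['PlanningError', 'capture', 'finish_job', 'get_calibration', 'sense', 'tip_reach']
{'time_s': 4.875, 'joints': array([-7.57683558e-01,  7.51870162e-01,  1.43965916e+00, -2.92314704e-04,
        9.48261877e-01, -2.54352906e+00]), 'dq': array([-0.00020406, -0.00178296, -0.00056589,  0.00217437, -0.00081966,
        0.0004854 ]), 'tau': array([ 6.64790869e-01, -5.09598756e+01, -1.90403241e+01,  2.95129493e-01,
        1.26409385e-02,  3.50265938e-03]), 'eef_pos': array([ 516.37640206, -328.49984023,   17.65539027]), 'ee_rot': array([ 4.93658215e-04, -1.07402097e-01,  9.94215250e-01, -7.62709272e-04]), 'force': array([-0.20264171, -0.00834426,  5.5345516 ]), 'wrist_torque': array([-0.22488041,  0.17642715,  0.04909252]), 'grip_force': 27.78330165980151, 'grip_width': 0.4572018111595952}
```

View pics/w3.png

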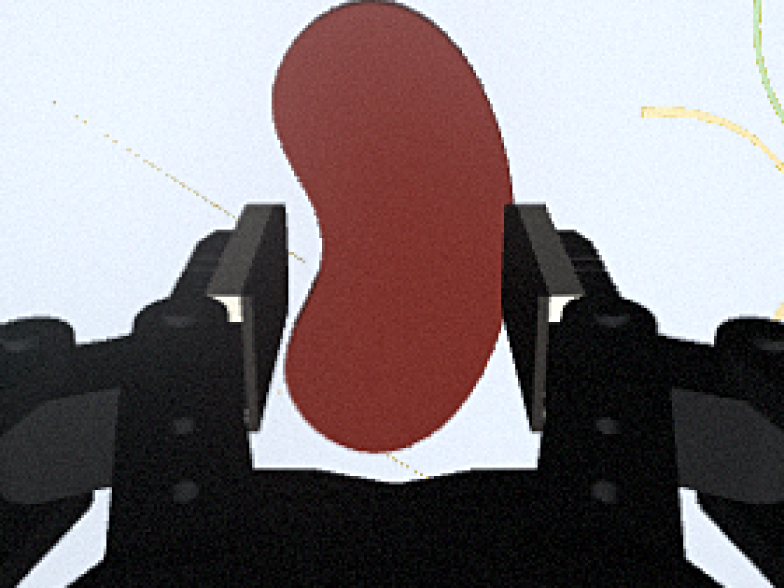

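The kidney sits squarely between the pads, with both lobes against the hollow-side finger. I'll lift it.

{"api": "arm_command", "payload": {
  "steps": [
    [[0.4,0,0,-0.4,0,0,0],[0.4,0,0,-0.8,0,0,0],[0.4,0,0,-0.8,0,0,0],[0.4,0,0,-0.6,0,0,0]]
  ]
}}

```text
time_s: 5.42
eef_pos: [516.2, -328.0, 149.8]
ee_rot: [0.001, -0.107, 0.994, -0.001]
force: [-0.6, 0.6, -0.2]
grip_width: 0.396
grip_force: 0.0
```

```bash
python3 - <<'E'
from h import *
print(tip_reach, tip_reach() if callable(tip_reach) else '')
s=sense();print(s["eef_pos"],s["grip_width"],s["grip_force"],s["force"])
im=capture("wrist")[:,:,::-1]
C=cam("wrist",s); print(now().round(3))
b=im.astype(int); m=((b[...,2]>1.6*b[...,1])&(b[...,2]>30)); m[:120]=0;m[360:]=0;m[:,:200]=0;m[:,360:]=0
cs,_=cv2.findContours(m.astype(np.uint8),0,2); q=max(cs,key=cv2.contourArea)
print(cv2.boundingRect(q),cv2.contourArea(q))
# plane search: depth at which size matches 88.2x42
T=now()
for dz in (6,9,12,15):
    w=(toplane(C,q.reshape(-1,2),T[:3,3]+T[:3,2]*dz,T[:3,2])-T[:3,3])@T[:3,:3]
    print(dz,cv2.minAreaRect(w[:,:2].astype(np.float32)))
E
```

```text
14.0 
[ 516.22110094 -327.97412837  149.78380278] 0.39571341516892294 0.0 [-0.59414053  0.61626818 -0.24726099]
[[-9.77000e-01 -2.14000e-01  6.00000e-03  5.17307e+02]
 [-2.14000e-01  9.77000e-01 -5.00000e-03 -3.28881e+02]
 [-5.00000e-03 -6.00000e-03 -1.00000e+00  1.53665e+02]
 [ 0.00000e+00  0.00000e+00  0.00000e+00  1.00000e+00]]
(239, 148, 47, 92) 3179.0
6 ((38.116817474365234, -6.17762565612793), (41.765037536621094, 20.162935256958008), 0.03961039334535599)
9 ((37.42625427246094, -6.347227096557617), (42.72428512573242, 20.62603187561035), 0.03961239755153656)
12 ((36.735694885253906, -6.5168304443359375), (43.68353271484375, 21.089130401611328), 0.03961431607604027)
15 ((36.045135498046875, -6.686426162719727), (44.642784118652344, 21.552228927612305), 0.0396123044192791)
```

The kidney slipped out because the tips were too high: they stand farther back when part-open. I'll locate the kidney again from here.

```bash
cat > loc.py <<'E'
from h import *
s=sense(); T=now(); im=capture("wrist")[:,:,::-1].copy(); C=cam("wrist",s)
b=im.astype(int); m=((b[...,2]>1.6*b[...,1])&(b[...,2]>30)).astype(np.uint8); m[360:]=0
k,l,st,c=cv2.connectedComponentsWithStats(m)
for i in range(1,k):
    if st[i,4]>1200:
        q=max(cv2.findContours((l==i).astype(np.uint8),0,2)[0],key=cv2.contourArea)
        r=cv2.minAreaRect(toplane(C,q.reshape(-1,2),(0,0,5))[:,:2].astype(np.float32)); print(c[i],r)
print(s["eef_pos"],s["time_s"]); cv2.imwrite("pics/w4.png",cv2.convertScaleAbs(im,alpha=1.6))
E
python3 loc.py
```

```text
[264.40370138 191.05018821] ((516.4034423828125, -344.40380859375), (88.52564239501953, 41.88976287841797), 12.502252578735352)
[434.79840142 215.38241563] ((505.5382385253906, -177.46182250976562), (59.86063003540039, 122.61785888671875), 83.44467163085938)
[ 517.306706   -328.88076228  153.6647872 ] 5.475
```

```bash
python3 - <<'E'
from h import *
print(rowsto(Tm((516.4,-344.4,30),down(102.5)),4))
E
```

```text
[ 0.022 -0.073  0.607 -0.01   0.007 -0.005]
```

{"api": "arm_command", "payload": {
  "steps": [
    [[0.7,0.03,-0.18,0,-0.04,0.03,0],[0.7,0.03,-0.12,0.5,0,0,0],[0.7,0.02,0,0.7,0,0,0],[0.7,0,0,0.7,0,0,0],[0.7,0,0,0.5,0,0,0],[0.6,0,0,0.14,0,0,0],[0.57,0,0,0.06,0,0,0],[0.57,0,0,0,0,0,0]]
  ]
}}

```text
time_s: 6.52
eef_pos: [514.8, -343.2, 17.4]
ee_rot: [-0.002, -0.107, 0.994, 0.002]
force: [0.1, 0.3, 0.8]
grip_width: 0.572
grip_force: 0.0
```

```bash
python3 - <<'E'
from h import *
s=sense();print(s["eef_pos"],s["grip_width"],s["force"])
print(rowsto(Tm((516.4,-344.4,13),down(102.5)),1))
E
```

```text
[ 514.81901364 -343.15141401   17.40467865] 0.5718991389883887 [0.14543263 0.34831167 0.76777194]
[-0.026 -0.032  0.088  0.035 -0.027 -0.02 ]
```

{"api": "arm_command", "payload": {
  "steps": [
    [[0.57,-0.03,-0.03,0.05,0,0,0],[0.57,0,0,0.05,0,0,0]]
  ]
}}

```text
time_s: 6.78
eef_pos: [516.6, -344.2, 12.1]
ee_rot: [-0.002, -0.107, 0.994, 0.002]
force: [0.2, -0.4, 1.3]
grip_width: 0.568
grip_force: 0.0
```

{"api": "arm_command", "payload": {
  "steps": [
    [[0.57,0,0,0.03,0,0,0],[0.57,0,0,0,0,0,0]]
  ]
}}

```text
time_s: 7.02
eef_pos: [516.6, -344.1, 11.3]
ee_rot: [-0.002, -0.107, 0.994, 0.002]
force: [-3.1, 2.1, 7.3]
grip_width: 0.573
grip_force: 4.2
```

{"api": "arm_command", "payload": {
  "steps": [
    [[0.57,0,0,-0.04,0,0,0],[0.4,0,0,0,0,0,0],[0.4,0,0,0,0,0,0],[0.4,0,0,0,0,0,0]]
  ],
  "squeeze": 35
}}

```text
time_s: 7.52
eef_pos: [516.6, -344.3, 13.0]
ee_rot: [-0.002, -0.107, 0.994, 0.002]
force: [-1.4, 0.4, 6.6]
grip_width: 0.48
grip_force: 35.1
```

{"api": "arm_command", "payload": {
  "steps": [
    [[0.4,0,0,-0.1,0,0,0],[0.4,0,0,-0.3,0,0,0]]
  ]
}}

```text
time_s: 7.78
eef_pos: [516.1, -343.7, 32.1]
ee_rot: [-0.003, -0.107, 0.994, 0.003]
force: [0.8, 0.5, 0.4]
grip_width: 0.48
grip_force: 35.5
```

```bash
cat >> h.py <<'E'
def place(l,p=None):
    p=np.load("liner0.npy") if p is None else p
    Rt=trayR(p[2]); return Tm(np.array([p[0],p[1],46])+Rt@np.array(l,float), Rt@np.diag([1,-1,-1.]))
E
python3 - <<'E'
from h import *
s=sense();print(s["grip_width"],s["grip_force"])
up=now(); up[2,3]=170
print(rowsto(up,4)); V=place((-60,10,110)); print(V.round(2)); print(rowsto(V,9,up))
E
```

```text
0.47996945861096674 35.46977899968624
[ 0.004  0.005 -0.689 -0.    -0.     0.   ]
[[-8.9000e-01 -1.7000e-01 -4.2000e-01  6.1017e+02]
 [-1.5000e-01  9.9000e-01 -7.0000e-02  3.5860e+01]
 [ 4.2000e-01  0.0000e+00 -9.1000e-01  1.2034e+02]
 [ 0.0000e+00  0.0000e+00  0.0000e+00  1.0000e+00]]
[-0.387  0.786  0.041 -0.002  0.319  0.034]
```

{"api": "arm_command", "payload": {
  "steps": [
    [[0.4,0,0,-0.6,0,0,0],[0.4,0,0,-0.8,0,0,0],[0.4,0,0,-0.8,0,0,0],[0.4,0,0.2,-0.56,0,0,0],[0.4,-0.39,0.78,0.04,0,0.32,0.03],[0.4,-0.39,0.78,0.04,0,0.32,0.03],[0.4,-0.39,0.78,0.04,0,0.32,0.03],[0.4,-0.39,0.78,0.04,0,0.32,0.03]]
  ]
}}

```text
time_s: 8.78
eef_pos: [558.5, -165.0, 158.3]
ee_rot: [-0.098, -0.098, 0.99, -0.008]
force: [0.5, 0.6, 0.0]
grip_width: 0.484
grip_force: 35.5
```

```bash
python3 - <<'E'
from h import *
s=sense();print(s["eef_pos"],s["joints"].round(2),s["grip_width"],s["grip_force"])
print(rowsto(place((-60,10,110)),6))
E
```

```text
[ 558.49963092 -164.97639904  158.29442199] [-0.44  0.61  1.29 -0.12  1.4  -2.18] 0.4837267343592652 35.47944149002433
[-0.318  0.626  0.037 -0.006  0.266  0.029]
```

{"api": "arm_command", "payload": {
  "steps": [
    [[0.4,-0.32,0.63,0.04,-0.01,0.27,0.03],[0.4,-0.32,0.63,0.04,-0.01,0.27,0.03],[0.4,-0.32,0.63,0.04,-0.01,0.27,0.03],[0.4,-0.32,0.63,0.04,-0.01,0.27,0.03],[0.4,-0.32,0.63,0.04,-0.01,0.27,0.03],[0.4,-0.32,0.63,0.04,-0.01,0.27,0.03],[0.4,0,0,0,0,0,0]]
  ]
}}

```text
time_s: 9.65
eef_pos: [609.9, 38.2, 118.1]
ee_rot: [-0.218, -0.084, 0.972, -0.016]
force: [-0.1, 0.0, -0.9]
grip_width: 0.482
grip_force: 35.5
```

```bash
python3 - <<'E'
from h import *
s=sense();im=capture("wrist")[:,:,::-1]; print(s["eef_pos"],s["joints"].round(2),s["grip_width"],s["grip_force"])
np.save("s2.npy",np.r_[s["eef_pos"],s["ee_rot"]])
print(rowsto(place((-60,10,110)),1))
cv2.imwrite("pics/w5.png",im)
cv2.imwrite("pics/w5c.png",cv2.convertScaleAbs(cv2.resize(im[20:330,120:520],None,fx=1.9,fy=1.9,interpolation=3),alpha=1.6))
E
```

```text
[609.88722988  38.16809394 118.11356803] [-0.09  0.86  0.99 -0.11  1.71 -1.82] 0.4820085242537277 35.489151030778885
[ 0.012 -0.017 -0.031  0.026 -0.023  0.012]
```

View pics/w5c.png

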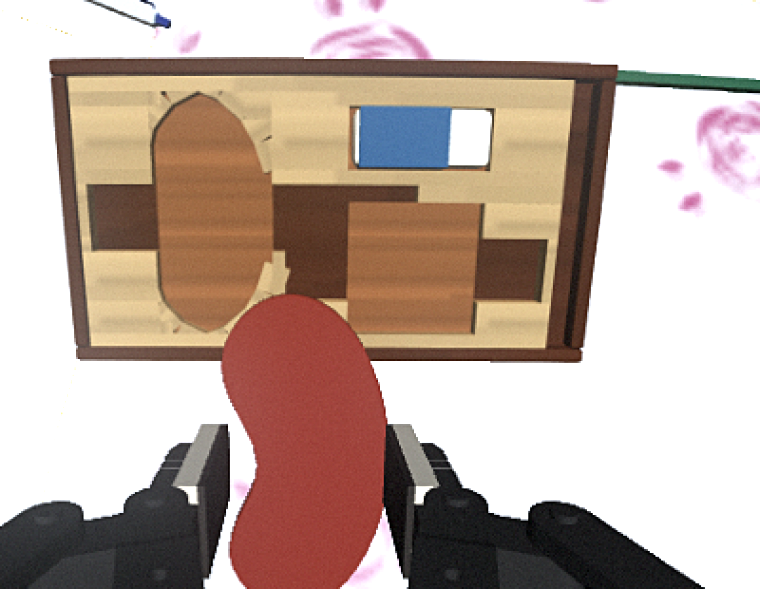

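The picture shows the kidney held centrally. The liner corners in the crop are at (67,76), (575,80), (548,347) and (88,347). The kidney cut-out is at x 153–272, y 92–332, and the tile cut-out at x 347–480, y 202–333.

```bash
python3 - <<'E'
from h import *
from scipy.optimize import least_squares
v=np.load("s2.npy"); s=dict(eef_pos=v[:3],ee_rot=v[3:]); C=cam("wrist",s)
f=lambda L:np.array(L,float)/1.9+[120,20]
px=f([(67,76),(575,80),(548,347),(88,347)])
L=np.array([(52,95,8),(52,-95,8),(-52,-95,8),(-52,95,8)],float)
def res(p): return (proj(C,L@trayR(p[2]).T+[p[0],p[1],46 if len(p)<4 else p[3]])-px).ravel()
for x0 in ([507,22,99],[507,22,99,46]):
    r=least_squares(res,x0); print(r.x.round(2),r.fun.round(2))
    if len(x0)==3: p=r.x
Rt=trayR(p[2]);o=np.array([p[0],p[1],46]);np.save("liner1.npy",p)
def inl(q,z): return ((toplane(C,f(q),o+Rt[:,2]*z,Rt[:,2])-o)@Rt).round(1)
K=[(203,92),(208,332),(155,200),(272,200)]; T=[(415,202),(410,333),(347,270),(479,270)]
for z in (2,8): print(z,"kid",inl(K,z).tolist(),"tile",inl(T,z).tolist())
im=cv2.imread("pics/w5.png").astype(int)
m=((im[...,2]>1.9*im[...,1])&(im[...,2]>1.9*im[...,0])&(im[...,2]>50)).astype(np.uint8); m[:165]=0; m[:,:225]=0; m[:,345:]=0
q=max(cv2.findContours(m,0,2)[0],key=cv2.contourArea); print(cv2.boundingRect(q))
Tt=Tm(s["eef_pos"],toolRot(s).as_matrix())
for dz in (4,7,10):
    w=(toplane(C,q.reshape(-1,2),Tt[:3,3]+Tt[:3,2]*dz,Tt[:3,2])-Tt[:3,3])@Tt[:3,:3]
    print(dz,cv2.minAreaRect(w[:,:2].astype(np.float32)),w.min(0),w.max(0))
E
```

```text
[509.6   27.76  99.79] [-0.26  0.05  0.02 -0.35 -1.04  0.56  1.3  -0.13]
[509.78  27.78  99.79  46.44] [-0.55 -0.12  0.31 -0.52 -0.8   0.68  1.07 -0.01]
2 kid [[47.2, 45.2, 2.0], [-47.0, 46.7, 2.0], [7.0, 65.9, 2.0], [7.0, 19.2, 2.0]] tile [[6.6, -38.0, 2.0], [-47.1, -38.6, 2.0], [-20.7, -11.4, 2.0], [-20.4, -65.9, 2.0]]
8 kid [[46.1, 44.2, 8.0], [-45.6, 45.7, 8.0], [7.0, 64.4, 8.0], [7.0, 18.8, 8.0]] tile [[6.6, -36.8, 8.0], [-45.8, -37.5, 8.0], [-20.0, -10.9, 8.0], [-19.7, -64.0, 8.0]]
(237, 174, 87, 166)
4 ((2.8558197021484375, 0.6476898193359375), (87.10647583007812, 40.22311019897461), 0.019343379884958267) [-40.69521435 -19.47322237   4.        ] [46.41003986 20.76285611  4.        ]
7 ((1.3849906921386719, 0.648345947265625), (89.08818054199219, 41.13820266723633), 0.019342564046382904) [-43.15684798 -19.93032888   7.        ] [45.93009702 21.22114175  7.        ]
10 ((-0.0858306884765625, 0.6490039825439453), (91.06991577148438, 42.05331039428711), 0.019343802705407143) [-45.61848161 -20.3874354   10.        ] [45.45015419 21.6794274  10.        ]
```

```bash
python3 - <<'E'
from h import *
p=np.load("liner1.npy"); a=place((-1,43.1,50),p); print(rowsto(a,4)); print(rowsto(place((-1,43.1,26),p),1,a))
E
```

```text
[ 0.296 -0.175  0.292  0.007 -0.006  0.002]
[ 0.    0.    0.48 -0.   -0.   -0.  ]
```

{"api": "arm_command", "payload": {
  "steps": [
    [[0.4,0.3,-0.18,0.2,0.01,-0.01,0],[0.4,0.3,-0.18,0.3,0.01,-0.01,0],[0.4,0.3,-0.17,0.3,0.01,0,0],[0.4,0.29,-0.17,0.36,0,0,0],[0.4,0,0,0.25,0,0,0],[0.4,0,0,0.22,0,0,0],[0.4,0,0,0,0,0,0]]
  ]
}}

```text
time_s: 10.58
eef_pos: [528.5, -13.3, 69.4]
ee_rot: [-0.216, -0.083, 0.973, -0.018]
force: [-0.3, 0.1, 0.0]
grip_width: 0.483
grip_force: 35.5
```

```bash
cat > st.py <<'E'
from h import *
import sys
s=sense();p=np.load("liner1.npy");Rt=trayR(p[2]);T=now()
print("liner pos",((T[:3,3]-[p[0],p[1],46])@Rt).round(2),"F tray",(s["force"]@Rt).round(2),"rot err",np.degrees((R.from_matrix(Rt@np.diag([1,-1,-1.])).inv()*R.from_matrix(T[:3,:3])).as_rotvec()).round(2),s["grip_width"],s["grip_force"],s["time_s"])
if len(sys.argv)>3: print(rowsto(place([float(a) for a in sys.argv[1:4]],p),int(sys.argv[4]) if len(sys.argv)>4 else 1))
E
python3 st.py -1 43.1 24
```

```text
liner pos [-0.64 43.71 26.07] F tray [ 0.27 -0.14 -0.12] rot err [-0.03  0.08 -0.01] 0.4831460745355552 35.49335885792971 10.575
[-0.007  0.012  0.041  0.004 -0.01   0.002]
```

{"api": "arm_command", "payload": {
  "steps": [
    [[0.4,-0.007,0.012,0.06,0,0,0],[0.4,0,0,0.06,0,0,0],[0.4,0,0,0,0,0,0]]
  ]
}}

```text
time_s: 10.95
eef_pos: [526.3, -13.2, 64.2]
ee_rot: [-0.216, -0.083, 0.973, -0.018]
force: [-0.8, 0.0, 0.0]
grip_width: 0.482
grip_force: 35.5
```

{"api": "arm_command", "payload": {
  "steps": [
    [[0.4,0,0,0.04,0,0,0],[0.4,0,0,0,0,0,0]]
  ]
}}

```text
time_s: 11.2
eef_pos: [525.4, -13.5, 62.5]
ee_rot: [-0.216, -0.083, 0.973, -0.018]
force: [-0.3, 0.7, -0.6]
grip_width: 0.482
grip_force: 35.5
```

```bash
python3 st.py
```

```text
liner pos [-0.82 43.34 18.55] F tray [-0.07 -0.8  -0.63] rot err [-0.01  0.03 -0.  ] 0.48240199214871465 35.49130646511912 11.2
```

No contact at 18.5, so the kidney is already below the liner face and entering the cut-out. I'll go down further.

{"api": "arm_command", "payload": {
  "steps": [
    [[0.4,0,0,0.04,0,0,0],[0.4,0,0,0,0,0,0]]
  ]
}}

```text
time_s: 11.45
eef_pos: [524.5, -13.6, 60.7]
ee_rot: [-0.216, -0.083, 0.973, -0.018]
force: [-0.3, -0.3, 0.3]
grip_width: 0.479
grip_force: 35.5
```

{"api": "arm_command", "payload": {
  "steps": [
    [[0.4,0,0,0.03,0,0,0],[0.4,0,0,0,0,0,0]]
  ]
}}

```text
time_s: 11.7
eef_pos: [524.2, -13.7, 59.7]
ee_rot: [-0.216, -0.083, 0.973, -0.018]
force: [-0.8, 0.2, 4.6]
grip_width: 0.488
grip_force: 35.9
```

```bash
python3 st.py
```

```text
liner pos [-0.81 43.31 15.53] F tray [ 2.62 -0.36  3.86] rot err [-0. -0.  0.] 0.4880728148538679 35.87200725451112 11.7
```

{"api": "arm_command", "payload": {
  "steps": [
    [[0.4,0,0,0.02,0,0,0],[0.4,0,0,0,0,0,0]]
  ]
}}

```text
time_s: 11.95
eef_pos: [524.1, -13.7, 59.5]
ee_rot: [-0.215, -0.083, 0.973, -0.018]
force: [-0.1, 1.8, 9.7]
grip_width: 0.48
grip_force: 36.4
```

```bash
python3 st.py
```

```text
liner pos [-0.85 43.32 15.29] F tray [ 3.91 -1.81  8.84] rot err [ 0.   -0.06  0.01] 0.4795381491857546 36.41270264983177 11.95
```

{"api": "arm_command", "payload": {
  "steps": [
    [[0.54,0,0,0,0,0,0],[0.6,0,0,0,0,0,0],[0.6,0,0,0,0,0,0],[0.6,0,0,-0.1,0,0,0],[0.6,0,0,-0.4,0,0,0],[0.6,-0.3,0,-0.6,0,0,0],[0.7,-0.6,0,-0.5,0,0,0],[0.8,-0.6,0,-0.2,0,0,0]]
  ]
}}

```text
time_s: 12.95
eef_pos: [629.7, 4.4, 109.9]
ee_rot: [-0.214, -0.083, 0.973, -0.019]
force: [0.1, 0.3, 0.1]
grip_width: 0.804
grip_force: 0.0
```

{"api": "arm_command", "payload": {
  "steps": [
    [[0.8,0,0,0,0,0,0]]
  ]
}}

```text
time_s: 13.08
eef_pos: [628.9, 4.6, 107.4]
ee_rot: [-0.216, -0.084, 0.973, -0.018]
force: [-1.1, -0.5, -0.4]
grip_width: 0.8
grip_force: 0.0
```

```bash
python3 st.py; python3 - <<'E'
from h import *
s=sense();im=capture("wrist")[:,:,::-1]
np.save("s3.npy",np.r_[s["eef_pos"],s["ee_rot"]])
cv2.imwrite("pics/w6.png",im)
cv2.imwrite("pics/w6c.png",cv2.convertScaleAbs(cv2.resize(im[20:260,140:500],None,fx=2.2,fy=2.2,interpolation=3),alpha=1.6))
E
```

```text
liner pos [-77.    43.16 103.63] F tray [ 0.91  0.25 -0.84] rot err [-0.01  0.03 -0.04] 0.7999094465752804 0.0 13.075
```

View pics/w6c.png

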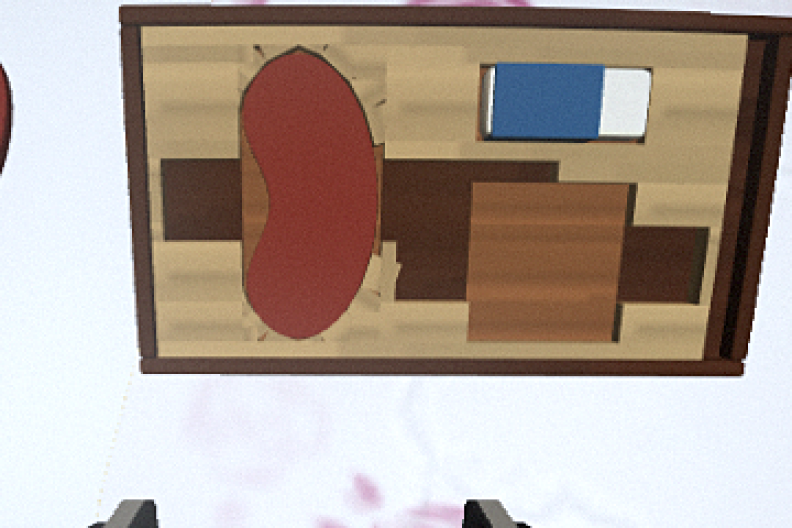

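The kidney lies flush in its cut-out and has been let go. Next is the tile.

```bash
python3 - <<'E'
from h import *
print(rowsto(Tm((590,290,170),down(90)),8))
E
```

```text
[ 0.065  0.719 -0.15  -0.031 -0.364  0.14 ]
```

{"api": "arm_command", "payload": {
  "steps": [
    [[0.9,0.06,0.6,-0.3,-0.03,-0.36,0.14],[0.9,0.06,0.72,-0.25,-0.03,-0.36,0.14],[0.9,0.06,0.72,-0.15,-0.03,-0.36,0.14],[0.9,0.06,0.72,-0.15,-0.03,-0.36,0.14],[0.9,0.06,0.72,-0.15,-0.03,-0.36,0.14],[0.9,0.06,0.72,-0.1,-0.03,-0.36,0.14],[0.9,0.06,0.72,-0.05,-0.03,-0.36,0.14],[0.9,0.06,0.72,-0.05,-0.03,-0.36,0.14]]
  ]
}}

```text
time_s: 14.12
eef_pos: [595.6, 285.9, 169.7]
ee_rot: [-0.001, 0.0, 1.0, -0.001]
force: [-0.2, 0.3, 0.6]
grip_width: 0.901
grip_force: 0.0
```

{"api": "arm_command", "payload": {
  "steps": [
    [[0.9,0,0,0,0,0,0]]
  ]
}}

```text
time_s: 14.25
eef_pos: [594.9, 287.1, 169.8]
ee_rot: [-0.001, -0.002, 1.0, -0.001]
force: [-0.4, -1.5, 0.0]
grip_width: 0.899
grip_force: 0.0
```

```bash
python3 - <<'E'
from h import *
s=sense();im=capture("wrist")[:,:,::-1].copy();C=cam("wrist",s); print(s["eef_pos"],s["ee_rot"].round(3),s["joints"].round(2))
np.save("s4.npy",np.r_[s["eef_pos"],s["ee_rot"]])
cv2.imwrite("pics/w7.png",im); print(proj(C,[(533,286,8)]))
h=cv2.cvtColor(im,cv2.COLOR_BGR2HSV); m=((h[...,0]>75)&(h[...,0]<105)&(h[...,1]>100)).astype(np.uint8); m[260:]=0
k,l,st,c=cv2.connectedComponentsWithStats(m)
for i in range(1,k):
    if st[i,4]>200: print(c[i],st[i])
u,v=proj(C,[(533,286,8)])[0].astype(int); v0=max(v-75,0);u0=max(u-100,0);print(u0,v0)
cv2.imwrite("pics/w7c.png",cv2.convertScaleAbs(cv2.resize(im[v0:v0+150,u0:u0+200],None,fx=4,fy=4,interpolation=3),alpha=1.5))
E
```

```text
[594.94882785 287.07939284 169.78087973] [-0.001 -0.002  1.    -0.001] [ 0.27  0.68  1.14 -0.    1.33 -1.3 ]
[[279.20631275 131.93771861]]
179 56
```

View pics/w7c.png

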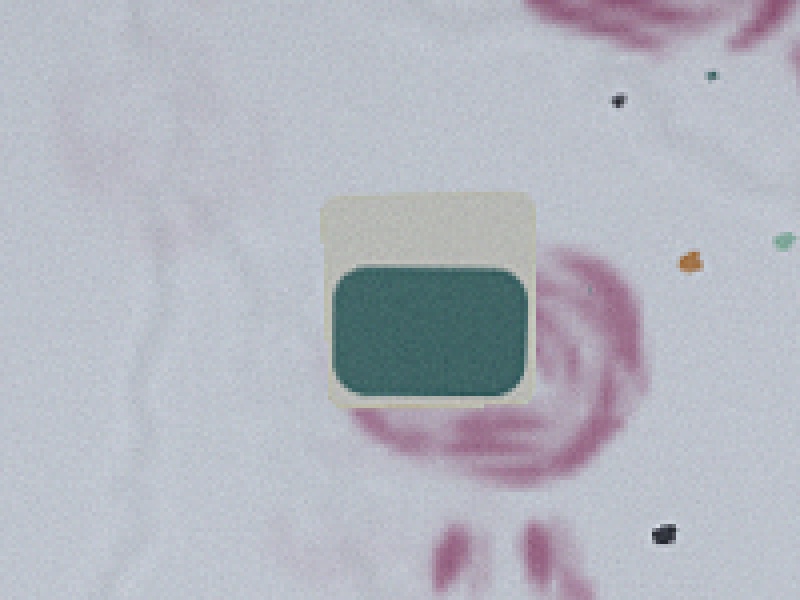

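The crop shows the tile with top-face corners at (321,195), (535,193), (537,405) and (329,408).

```bash
python3 - <<'E'
from h import *
v=np.load("s4.npy"); s=dict(eef_pos=v[:3],ee_rot=v[3:]); C=cam("wrist",s)
P=toplane(C,np.array([(321,195),(535,193),(537,405),(329,408)])/4+[179,56],(0,0,8))[:,:2]
print(P.round(1),P.mean(0)); 
for i in range(4):
    d=P[(i+1)%4]-P[i]; print(np.linalg.norm(d),np.degrees(np.arctan2(d[1],d[0])))
im=cv2.imread("pics/w7.png"); c=im[56:206,179:379]; h=cv2.cvtColor(c,cv2.COLOR_BGR2HSV)
m=((h[...,0]>75)&(h[...,0]<105)&(h[...,1]>80)).astype(np.uint8)
q=max(cv2.findContours(m,0,2)[0],key=cv2.contourArea)
print(cv2.minAreaRect(toplane(C,q.reshape(-1,2)+[179,56],(0,0,9))[:,:2].astype(np.float32)))
T=Tm((*P.mean(0),40),down(90)); print(rowsto(T,6))
E
```

```text
[[508.5 267.5]
 [507.9 316.9]
 [556.6 318.9]
 [557.5 268.8]] [532.62914675 293.01196987]
49.46738347366947 90.77500655186238
48.78401951909952 2.284616462010832
50.12903505254348 -88.9226608956689
49.03557574600462 -178.49557552423326
((539.1731567382812, 292.85528564453125), (28.73035430908203, 44.5684700012207), 0.22285565733909607)
[ 0.209  0.025  0.432 -0.002 -0.004  0.002]
```

{"api": "arm_command", "payload": {
  "steps": [
    [[0.8,0.31,0.04,0.2,0,0,-0.03],[0.75,0.31,0.04,0.4,0,0,-0.03],[0.7,0.31,0.04,0.5,0,0,-0.03],[0.7,0.31,0.03,0.6,0,0,0],[0.68,0,0,0.5,0,0,0],[0.68,0,0,0.5,0,0,0],[0.68,0,0,0.2,0,0,0],[0.68,0,0,0,0,0,0]]
  ]
}}

```text
time_s: 15.3
eef_pos: [534.1, 291.4, 24.2]
ee_rot: [-0.002, -0.007, 1.0, -0.001]
force: [0.9, -0.0, -0.4]
grip_width: 0.683
grip_force: 0.0
```

```bash
python3 - <<'E'
from h import *
s=sense();print(s["eef_pos"],s["grip_width"],s["force"]);print(rowsto(Tm((532.6,293,12.5),down(90.9)),1))
E
```

```text
[534.11719995 291.44000589  24.17784528] 0.6825675183041641 [ 0.8620034  -0.03830906 -0.37421423]
[ 0.029  0.032  0.234 -0.011 -0.029 -0.017]
```

{"api": "arm_command", "payload": {
  "steps": [
    [[0.66,0.03,0.03,0.14,-0.01,-0.03,-0.02],[0.66,0,0,0.1,0,0,0],[0.66,0,0,0,0,0,0],[0.45,0,0,0,0,0,0],[0.45,0,0,0,0,0,0],[0.45,0,0,0,0,0,0]]
  ],
  "squeeze": 40
}}

```text
time_s: 16.05
eef_pos: [532.8, 293.7, 12.6]
ee_rot: [0.001, -0.008, 1.0, 0.0]
force: [0.4, 0.4, 3.3]
grip_width: 0.57
grip_force: 41.7
```

{"api": "arm_command", "payload": {
  "steps": [
    [[0.45,0,0,-0.1,0,0,0],[0.45,0,0,-0.3,0,0,0]]
  ]
}}

```text
time_s: 16.3
eef_pos: [531.9, 293.4, 32.1]
ee_rot: [-0.001, -0.008, 1.0, -0.0]
force: [0.0, -0.6, -1.0]
grip_width: 0.571
grip_force: 41.4
```

```bash
python3 - <<'E'
from h import *
up=now(); up[2,3]=150
print(rowsto(up,3)); V=place((-75,-20,110),np.load("liner1.npy")); print(V[:3,3]); print(rowsto(V,9,up))
E
```

```text
[ 0.001 -0.    -0.786  0.    -0.     0.   ]
[618.98984295  66.93808761 113.99748694]
[-0.164 -0.518  0.053  0.025  0.322 -0.112]
```

{"api": "arm_command", "payload": {
  "steps": [
    [[0.45,0,0,-0.7,0,0,0],[0.45,0,0,-0.85,0,0,0],[0.45,0,0,-0.8,0,0,0],[0.45,-0.24,-0.77,0.08,0.04,0.48,-0.17],[0.45,-0.24,-0.77,0.08,0.04,0.48,-0.17],[0.45,-0.24,-0.77,0.08,0.04,0.48,-0.17],[0.45,-0.24,-0.77,0.08,0.04,0.48,-0.17],[0.45,0,0,0,0,0,0]]
  ]
}}

```text
time_s: 17.3
eef_pos: [587.7, 139.8, 129.2]
ee_rot: [-0.143, -0.057, 0.988, -0.013]
force: [0.1, 0.5, -0.5]
grip_width: 0.567
grip_force: 41.6
```

```bash
python3 st.py -75 -20 110 3
```

```text
liner pos [-51.81 -97.18 115.99] F tray [-0.41 -0.43 -0.35] rot err [-0.59 -8.44  3.06] 0.5673349833476979 41.564462184906006 17.3
[-0.168 -0.509  0.052  0.023  0.327 -0.119]
```

{"api": "arm_command", "payload": {
  "steps": [
    [[0.45,-0.17,-0.51,0.05,0.02,0.33,-0.12],[0.45,-0.17,-0.51,0.05,0.02,0.33,-0.12],[0.45,-0.17,-0.51,0.05,0.02,0.33,-0.12],[0.45,0,0,0,0,0,0],[0.45,0,0,0,0,0,0]]
  ]
}}

```text
time_s: 17.92
eef_pos: [618.4, 70.8, 115.3]
ee_rot: [-0.215, -0.086, 0.973, -0.018]
force: [0.2, -0.3, -0.5]
grip_width: 0.573
grip_force: 41.6
```

```bash
python3 st.py; python3 - <<'E'
from h import *
s=sense();im=capture("wrist")[:,:,::-1]
np.save("s5.npy",np.r_[s["eef_pos"],s["ee_rot"]])
cv2.imwrite("pics/w8.png",im)
cv2.imwrite("pics/w8c.png",cv2.convertScaleAbs(cv2.resize(im[40:320,120:480],None,fx=2.1,fy=2.1,interpolation=3),alpha=1.5))
E
```

```text
liner pos [-74.51 -23.86 111.18] F tray [-0.37  0.32 -0.35] rot err [ 0.01 -0.07 -0.27] 0.5732691187059897 41.5869265794754 17.925
```

View pics/w8c.png

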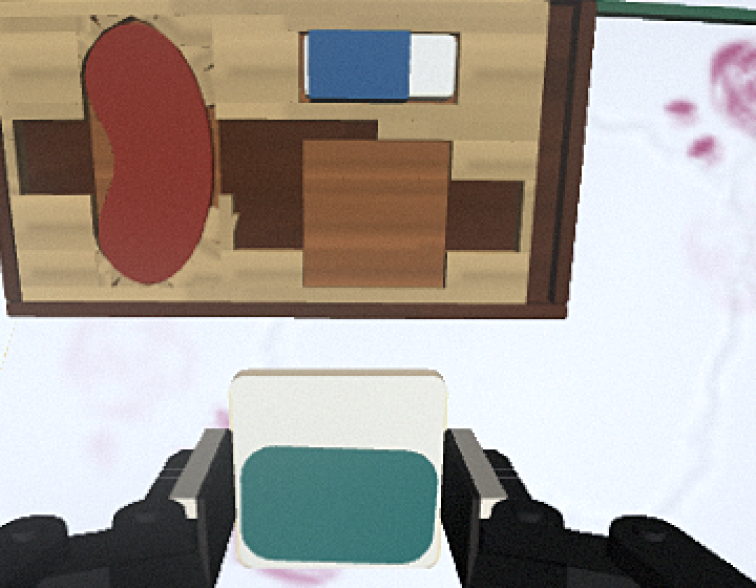

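The tile is held square. Its top-face edges in the crop are at y 376 and 568, x 230 to 446. The pocket edges are at x 303 and 449, y 141 and 288.

```bash
python3 - <<'E'
from h import *
v=np.load("s5.npy"); s=dict(eef_pos=v[:3],ee_rot=v[3:]); C=cam("wrist",s); Tt=Tm(s["eef_pos"],toolRot(s).as_matrix())
f=lambda L:np.array(L,float)/2.1+[120,40]
w=lambda q,dz:((toplane(C,f(q),Tt[:3,3]+Tt[:3,2]*dz,Tt[:3,2])-Tt[:3,3])@Tt[:3,:3]).round(1).tolist()
print("tile in tool t,b,l,r",w([(338,376),(338,568),(234,470),(443,470)],4.5))
p=np.load("liner1.npy");Rt=trayR(p[2]);o=np.array([p[0],p[1],46])
inl=lambda q,z:((toplane(C,f(q),o+Rt[:,2]*z,Rt[:,2])-o)@Rt).round(1).tolist()
for z in (2,8): print(z,inl([(376,141),(376,288),(303,215),(449,215)],z))
print("corner BR,BL liner",inl([(527,304),(20,303)],8))
print("eraser/top-right",inl([(548,8)],8))
E
```

```text
tile in tool t,b,l,r [[25.3, 0.8, 4.5], [-23.7, 0.9, 4.5], [2.4, -23.2, 4.5], [2.5, 25.2, 4.5]]
2 [[6.0, -38.0, 2.0], [-47.5, -39.2, 2.0], [-20.3, -11.6, 2.0], [-20.0, -65.7, 2.0]]
8 [[5.7, -37.7, 8.0], [-46.5, -38.8, 8.0], [-20.0, -11.9, 8.0], [-19.6, -64.6, 8.0]]
corner BR,BL liner [[-52.1, -95.7, 8.0], [-52.7, 95.4, 8.0]]
eraser/top-right [[49.4, -94.8, 8.0]]
```

```bash
python3 st.py -21 -37 45 3
```

```text
liner pos [-74.46 -23.87 111.29] F tray [-1.05  0.34 -0.7 ] rot err [ 0.02 -0.07 -0.28] 0.5724280408607849 41.58697485923767 17.975
[ 0.356  0.089  0.442 -0.001  0.003  0.011]
```

{"api": "arm_command", "payload": {
  "steps": [
    [[0.45,0.36,0.09,0.38,0,0,0.01],[0.45,0.36,0.09,0.44,0,0,0.01],[0.45,0.35,0.08,0.44,0,0,0.01],[0.45,0,0,0.2,0,0,0],[0.45,0,0,0.2,0,0,0],[0.45,0,0,0,0,0,0]]
  ]
}}

```text
time_s: 18.73
eef_pos: [534.2, 68.0, 61.5]
ee_rot: [-0.216, -0.083, 0.973, -0.018]
force: [0.5, 0.2, -0.4]
grip_width: 0.569
grip_force: 41.6
```

```bash
python3 st.py -21 -37 21
```

```text
liner pos [-21.66 -35.46  27.21] F tray [-0.67 -0.16 -0.15] rot err [-0.01  0.04  0.02] 0.5690327557377632 41.56987488269806 18.725
[ 0.013  0.031  0.124  0.001 -0.004 -0.003]
```

{"api": "arm_command", "payload": {
  "steps": [
    [[0.45,0.013,0.031,0.06,0,0,0],[0.45,0,0,0.06,0,0,0],[0.45,0,0,0,0,0,0]]
  ]
}}

```text
time_s: 19.1
eef_pos: [530.7, 68.9, 56.6]
ee_rot: [-0.216, -0.083, 0.973, -0.018]
force: [-0.1, 0.7, 0.1]
grip_width: 0.565
grip_force: 41.6
```

{"api": "arm_command", "payload": {
  "steps": [
    [[0.45,0,0,0.05,0,0,0],[0.45,0,0,0,0,0,0]]
  ]
}}

```text
time_s: 19.35
eef_pos: [529.6, 68.7, 54.4]
ee_rot: [-0.216, -0.083, 0.973, -0.018]
force: [0.1, 0.9, -1.1]
grip_width: 0.566
grip_force: 41.6
```

```bash
python3 st.py -21 -37 16
```

```text
liner pos [-20.66 -36.91  18.88] F tray [-0.67 -0.87 -0.89] rot err [-0.01  0.03  0.03] 0.5655093502596968 41.571144461631775 19.35
[-0.007  0.002  0.058  0.001 -0.003 -0.003]
```

Still no contact, and the tile is below the liner face. I'll continue.

{"api": "arm_command", "payload": {
  "steps": [
    [[0.45,0,0,0.04,0,0,0],[0.45,0,0,0,0,0,0]]
  ]
}}

```text
time_s: 19.6
eef_pos: [528.8, 68.5, 52.6]
ee_rot: [-0.216, -0.083, 0.973, -0.018]
force: [-0.5, 0.4, -1.5]
grip_width: 0.569
grip_force: 41.6
```

{"api": "arm_command", "payload": {
  "steps": [
    [[0.45,0,0,0.03,0,0,0],[0.45,0,0,0,0,0,0]]
  ]
}}

```text
time_s: 19.85
eef_pos: [528.2, 68.5, 51.2]
ee_rot: [-0.216, -0.083, 0.973, -0.018]
force: [-0.6, 0.8, -0.7]
grip_width: 0.569
grip_force: 41.6
```

```bash
python3 st.py
```

```text
liner pos [-20.65 -36.94  15.42] F tray [ 0.16 -0.87 -0.86] rot err [-0.01  0.03  0.03] 0.5692078608615333 41.570810079574585 19.85
```

{"api": "arm_command", "payload": {
  "steps": [
    [[0.45,0,0,0.02,0,0,0],[0.45,0,0,0,0,0,0]]
  ]
}}

```text
time_s: 20.1
eef_pos: [528.0, 68.4, 50.7]
ee_rot: [-0.215, -0.083, 0.973, -0.018]
force: [0.6, -0.7, 2.0]
grip_width: 0.567
grip_force: 41.9
```

```bash
python3 st.py
```

```text
liner pos [-20.73 -36.89  14.89] F tray [0.42 0.82 1.97] rot err [-0.   -0.02  0.03] 0.5665807515932414 41.90076470375061 20.1
```

Contact begins. I'll press a touch more, then release gently and back off.

{"api": "arm_command", "payload": {
  "steps": [
    [[0.45,0,0,0.015,0,0,0],[0.62,0,0,0,0,0,0],[0.68,0,0,0,0,0,0],[0.68,0,0,0,0,0,0],[0.68,0,0,-0.1,0,0,0],[0.68,0,0,-0.4,0,0,0],[0.68,-0.3,0,-0.7,0,0,0],[0.68,-0.6,0,-0.5,0,0,0]]
  ]
}}

```text
time_s: 21.1
eef_pos: [604.4, 81.5, 110.1]
ee_rot: [-0.215, -0.083, 0.973, -0.019]
force: [-0.1, 0.3, -0.8]
grip_width: 0.682
grip_force: 0.0
```

{"api": "arm_command", "payload": {
  "steps": [
    [[0.68,-0.5,0.4,-0.4,0,0,0],[0.68,0,0,0,0,0,0]]
  ]
}}

```text
time_s: 21.35
eef_pos: [631.4, 107.7, 115.3]
ee_rot: [-0.215, -0.084, 0.973, -0.019]
force: [-0.0, -0.4, -0.2]
grip_width: 0.682
grip_force: 0.0
```

```bash
python3 st.py; python3 - <<'E'
from h import *
im=capture("wrist")[:,:,::-1]; t=capture("top")[:,:,::-1]
a=cv2.convertScaleAbs(cv2.resize(im[20:280,120:480],(600,433),interpolation=3),alpha=1.5)
b=cv2.convertScaleAbs(t[150:280,150:450],alpha=1.5); b=cv2.resize(b,(346,150),interpolation=3)
c=np.zeros((590,600,3),np.uint8); c[:433]=a; c[437:587,:346]=b; cv2.imwrite("pics/w9.png",c)
E
```

```text
liner pos [-91.85 -58.01 119.3 ] F tray [-0.01  0.38 -0.26] rot err [ 0.04 -0.08 -0.06] 0.6816217407348518 0.0 21.35
```

View pics/w9.png

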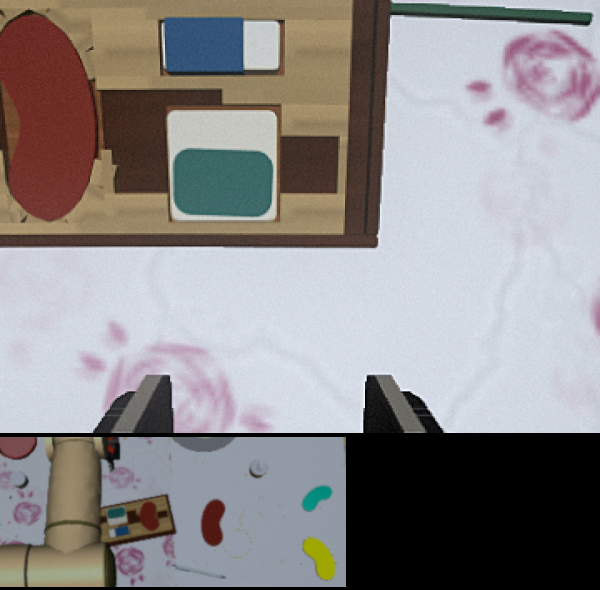

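The tile at (223,165) and the kidney at (50,115) both lie flat in their cut-outs, and the jars stand where they were. Nothing is touching the robot, so I'm handing in.

```bash
python3 -c "
from rig import *
print(finish_job())"
```

```text
the job is handed in; nothing more can be done
None
```

The kidney and then the tile are in their cut-outs, lying flat and let go; the jars were left where they stood, and I handed the job in at about 21 s (the first kidney grasp slipped and shifted it about 16 mm on the table before I regripped it).

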